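# Hang the floor-squeegee head on both sprung hooks of the drip rack

### The job

The squeegee head has been left standing on its rubber blades; hang it up to dry on the drip rack, with its round steel rod pressed down past the sprung keepers of both hooks so that both keepers snap shut above the rod. The rail is clamped by hand and its height is not known exactly, so feel your way: press no harder than it takes to pass the keepers and stop as soon as the rod meets the hooks; before you let go, pull the head gently upwards so that both keepers take the pull at the same time, then let it down to rest in both hooks and release it. Do not disturb the brush, the cup or the bottle standing near.

Things in the scene. Friction and masses are not known exactly. Their poses are not given: they have to be found in the camera images.
- socket_grip (a point): Squeegee head, 280 mm wide (own y axis), about 0.42 kg, standing on two rubber blades, may be hung either way round. This point: grip centre of its upright black flat-sided handle socket, 30 mm thick (own x axis), 36 mm wide (y); the socket's top is 15 mm higher, a band 34 x 40 mm is 22 to 28 mm lower, the rod's axis 50 mm lower, the blades' edge 172 mm lower. z up.
- rod_a (a point): Point on the axis of the head's round steel rod, 80 mm from the middle to the head's +y end: where the rod lies in a hook. Rod 10 mm in diameter, along the head's y axis, straight for 108 mm each side of the middle, then bent down into the aluminium channel (47 mm thick, top 70 mm below the rod's axis). The channel does not fit past the hooks from above: bring the rod over the front tips from the front, the channel below the hooks.
- rod_b (a point): The same point of the rod 80 mm from the middle towards the head's -y end.
- drip_rack: Drip rack, fixed: grey tray 116 x 300 mm, 14 mm high; two steel posts 227 mm high, 52 mm behind this origin, at y = -125 and +125 mm, with a level rail clamped between them that carries two J hooks of round steel, at y = +80 (left) and -80 mm (right). Origin on the table, under the middle of the line between the hooks' seats; x to the posts, y along the rail, z up.
- rack_mid (a point): Fixed point of the rack 175 mm above its origin. The rail is clamped by hand: the axis of a rod at rest in a hook is 167 to 183 mm above the table, unmeasured (rail +-7 mm, each hook +-1 mm more). Hooks open upwards, 19 mm wide inside, x = -7 (front tip) to +12 mm (back); a seated rod lies at x = -2 to +6. To a seated rod's axis: front tips end 18 mm above, hook backs 35 above, rail 20 above (x > 36), hooks' undersides 13 below.
- keeper_left (a joint): Sprung keeper, a steel tongue 17 mm long, of the hook at the rack's +y: hinged at the hook's back, 25 mm above and 10 mm behind a seated rod's axis, sloping forward and down across the mouth. 0 rad: shut, on its stop; up to 0.95: folded down. A rod pressed on it touches about 27 mm above its seat, needs 5 to 8 N a keeper, is pushed forward a little, and frees it to snap back to 0 some 3 to 8 mm above the seat.
- keeper_right (a joint): The same for the hook at the rack's -y. A rod pulled up from its seat meets the shut keepers after 7 to 13 mm and is held by them; a few newtons on each keeper are enough to prove it. A hook bends when loaded with more than 18 N.
- brush_mid (a point): Bystander: wooden scrubbing brush 154 x 61 x 46 mm lying on the table, its centre. Leave it.
- cup_mid (a point): Bystander: small grey plastic cup, 65 mm wide and 68 mm high, its centre. Leave it.
- bottle_mid (a point): Bystander: slim white bottle with a blue cap, 56 mm wide and 190 mm high, its centre. Leave it.

How it is judged:
On the way, in this order (a step that is already met when the one before it is completed fails the run):
1. the rod is down in both hooks and both keepers have snapped shut above it, the head still held (value of joint each of keeper_left, keeper_right below 0.12 rad and x of rod_a in the frame of drip_rack between -0.013 and 0.013 m and z of rod_a in the frame of drip_rack between 0.162 and 0.19 m and x of rod_b in the frame of drip_rack between -0.013 and 0.013 m and z of rod_b in the frame of drip_rack between 0.162 and 0.19 m and y of socket_grip in the frame of drip_rack between -0.045 and 0.045 m and contact force between the fingers and squeegee above 1 N), for 0.1 s.
2. still held, the head is pulled up so that both shut keepers bear at least 1.5 N of the pull at the same time (value of joint each of keeper_left, keeper_right below 0.12 rad and contact force between the fingers and squeegee above 1 N and contact force between squeegee and keeper_left above 1.5 N and contact force between squeegee and keeper_right above 1.5 N), for 0.2 s.
At the end, for the whole second after the job is handed in: The rod rests in both hooks (both carry weight; axis 163 to 187 mm above the table, within 13 mm of the hooks' line front to back, the head's middle within 45 mm of the rack's), both keepers are shut above it (within 0.12 rad) and the head hangs still, released (value of joint each of keeper_left, keeper_right below 0.12 rad and x of rod_a in the frame of drip_rack between -0.013 and 0.013 m and z of rod_a in the frame of drip_rack between 0.163 and 0.187 m and x of rod_b in the frame of drip_rack between -0.013 and 0.013 m and z of rod_b in the frame of drip_rack between 0.163 and 0.187 m and y of socket_grip in the frame of drip_rack between -0.045 and 0.045 m and linear speed of squeegee below 0.02 m/s and angular speed of squeegee below 0.15 rad/s and contact force between squeegee and hook_left above 0.3 N and contact force between squeegee and hook_right above 0.3 N); the robot touches nothing.
It fails at once if the head pressed on or pulled against a hook with more than 18 N (contact force between squeegee and hook_left above 18 N or contact force between squeegee and hook_right above 18 N).
It fails at once if a bystander (brush, cup or bottle) shifted by more than 20 mm (distance of any of brush_mid, cup_mid, bottle_mid from where it was at the start of the episode above 0.02 m).
It also fails if it takes over 66 s, if anything falls off the work surface, if the arm or the gripper's body presses on something with over 40 N, if the wrist force passes 120 N, or if a joint passes its speed limit or range.

### The arm

A 6-joint arm with a two-finger parallel gripper is mounted at the origin on a cart in front of the work surface, level with it; the furniture and walls round the work are solid. World frame = base frame: x ahead of the robot, y to its left, z up, the work surface at z = 0. Lengths are in m, angles in rad, forces in N, time in s.
With the tool pointing down it reaches from about 0.275 to 0.85 m from the base axis. Payload 5.2 kg.
Tool frame: the origin (TCP) lies at the very end of the fingers, on their centre line; the grasp point (between the pads) lies 19 mm behind it; z points along the fingers, y is the line along which they close (so a half turn about z gives the same grasp; the last joint's range is limited). The gripper opens to 85 mm and grips with 20 to 120 N. Pads are 22 mm wide; open, the fingers measure 114 mm over their backs; the gripper's body (76 mm by 85 mm) begins 54 mm behind the grasp point. The pads swing forward as they close: fully open they stand 13 mm farther back than shut.
Start: joints at [-1.323, 0.259, 1.535, -0, 1.348, -0.203], TCP at [0.24, -0.495, 0.231] pointing down, gripper open.
Joint ranges: [-3.14, 3.14], [-0.91, 2.08], [0.19, 2.58], [-1.22, 4.36], [0.22, 2.71], [-3.12, 3.12]. Speed limits (rad/s): [2.57, 2.57, 3.14, 3.14, 3.14, 3.14].

### API

Orientations are given as [roll, pitch, yaw] about the fixed x, y, z axes, in that order (R = Rz(yaw) Ry(pitch) Rx(roll)).
In Python, from cell import * gives the robot as it stands.
- The arm moves only by the shell command python3 -m handwheel 'ROWS' [OPENING] [FORCE]. ROWS is JSON, a list that holds one entry, the list of rows, each a list of 4 numbers: the shift along the world's x, y, z in m, then the turn about the world's z in rad. In form: [[[dx, dy, dz, roll], ...]]. A call has 1 to 5 rows; each row is the pose to reach, as a shift and turn from the pose commanded when the call began; what a row does not reach only later rows make up. A row lasts 1/12 s, in which the tool goes at most 41.7 mm and 7.16 degrees, less where a joint would pass 70% of its speed; a pose out of reach is approached as far as the arm can. A call with a gripper value outside its range is refused whole. OPENING is the opening, from 0 (shut) to 1 (fully open), set as the call begins (- or left out, the last holds). The fingers move at their own pace and stop on an object; FORCE is the grip in N (left out, the last holds). Time passes only in rows, so rows that repeat a pose let the fingers close. It gives the time, the measured TCP pose, the force, the opening and the grip force at its end, in the units of the state.
- state(): the state, without advancing time (a new reading comes with each control period).
- camera(name): name is "side" or "top"; returns the picture (400x640x3 uint8, red, green, blue); there is no depth.
- get_calibration(name): a dict with "camera_matrix" (3x3 intrinsics, pixels), "xyz" and "rotation" of the camera in the world. Camera axes: x right, y up, looking along -z (the intrinsics and any distortion apply to the point x, -y, -z); pixel columns grow to the right and rows downward; lengths in m; the calibration is good to about 2 mm. A picture is of the moment at which its call begins. get_calibration takes no time and is no camera call.
- job_done(): hands the job in; it is judged then, once.
The state is a dict: "t": time; "joints": joint angles; "joint_vel": joint speeds; "tau": joint torques, N m; "tool_pos": TCP position; "ee_rot": TCP orientation; "ft_force": force on the tool from outside, world axes, zero at the start; "torque": the same for the moment, N m; "width": finger opening in m; "grip_force": force on a finger pad.
Only numpy, scipy, OpenCV 4.12 (cv2) and the standard library are available. Lean on these libraries where they do the work, as an engineer would, in place of code of your own. Each camera call takes 0.05 s, during which the arm holds its last target. There are 200 camera calls.

## Working session

There is one attempt and no reset: what is moved stays moved. The work goes in short steps, Python scripts to look and compute and a shell command to move; the robot and the scene stay as the last step left them, time stands still between calls to the robot, and variables do not carry over. Pictures are saved under pics/ and viewed, at most 10 in all, crops included, and the job is handed in when it is done.

```bash
mkdir -p pics; python3 - <<'E'
from cell import *
import cv2
for n in("side","top"):
    cv2.imwrite(f"pics/{n}0.png",camera(n)[:,:,::-1]); c=get_calibration(n); print(n,c)
print(state())
E
```

```text
side {'camera_matrix': array([[445.61786224,   0.        , 324.36367727],
       [  0.        , 445.61786224, 198.48106178],
       [  0.        ,   0.        ,   1.        ]]), 'xyz': array([ 0.53297527, -0.88587274,  0.89821638]), 'rotation': array([ 0.82116231,  0.00502087, -0.09937575])}
top {'camera_matrix': array([[462.84593723,   0.        , 313.32617133],
       [  0.        , 462.84593723, 198.64869302],
       [  0.        ,   0.        ,   1.        ]]), 'xyz': array([ 0.50085789, -0.05288365,  1.34804023]), 'rotation': array([ 0.09103722, -0.01860086, -1.56311845])}
{'t': 0.1, 'joints': array([-1.32281503e+00,  2.59246265e-01,  1.53598059e+00,  2.41386223e-05,
        1.34798444e+00, -2.02801237e-01]), 'joint_vel': array([-0.00045357, -0.00061345, -0.0032431 , -0.00150102,  0.00177154,
       -0.00087901]), 'tau': array([ 3.73576491e-03, -4.46970499e+01, -2.91246057e+01, -1.44579358e-04,
        6.35261080e-03,  1.06100899e-05]), 'tool_pos': array([ 0.23952898, -0.49457997,  0.23056787]), 'ee_rot': array([-3.14001193e+00, -3.49066995e-04,  4.50776901e-01]), 'ft_force': array([0.22477531, 0.07698558, 0.36150079]), 'torque': array([-0.02052326, -0.00982943,  0.00332355]), 'grip_force': 0.0, 'width': 0.08528741333575562}
```

View pics/side0.png

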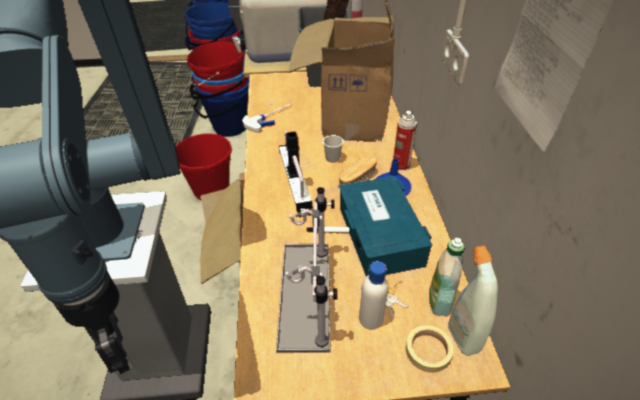

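View pics/top0.png

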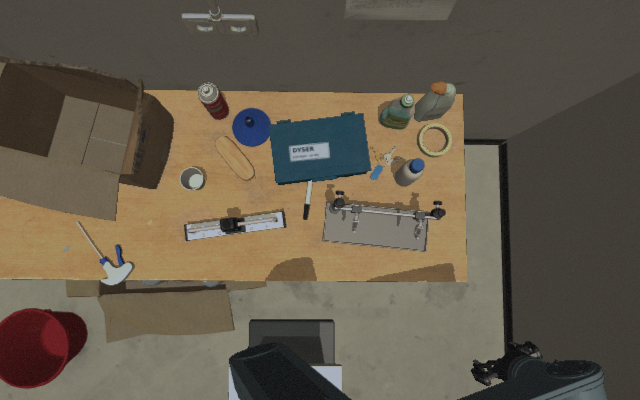

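Side: rack at about (305,297), squeegee socket at (292,145). Top: socket at (231,226), rack tray at (376,226). Enlarging both.

```bash
python3 - <<'E'
import cv2,numpy as np
t=cv2.imread("pics/top0.png");s=cv2.imread("pics/side0.png")
z=lambda im,x0,y0,w,h,k:cv2.resize(im[y0:y0+h,x0:x0+w],None,fx=k,fy=k,interpolation=cv2.INTER_CUBIC)
# top crop: x 175..445, y 180..260 ; k=2.96
a=z(t,178,180,133,75,6); b=z(t,316,180,133,75,6)
cv2.imwrite("pics/tc.png",cv2.vconcat([a,b[:, :]])[:600]) if False else None
cv2.imwrite("pics/tc.png",z(t,180,180,132,50*2-0-0 if False else 50+0,6).__class__ and cv2.vconcat([z(t,180,200,132,48,6),z(t,318,185,132,50,6)]))
cv2.imwrite("pics/sc.png",cv2.hconcat([z(s,270,120,80,120,5),z(s,270,230,80,120,5)]))
E
```

```text
(no output)
```

View pics/tc.png

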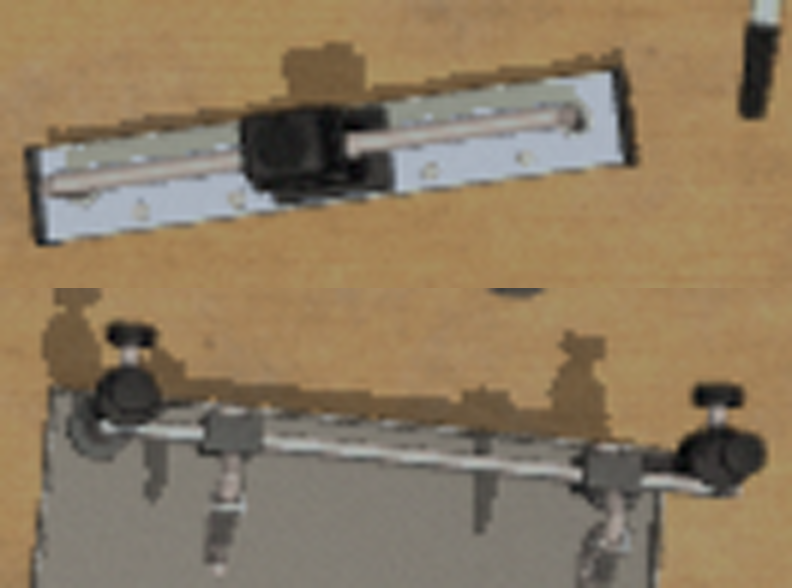

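View pics/sc.png

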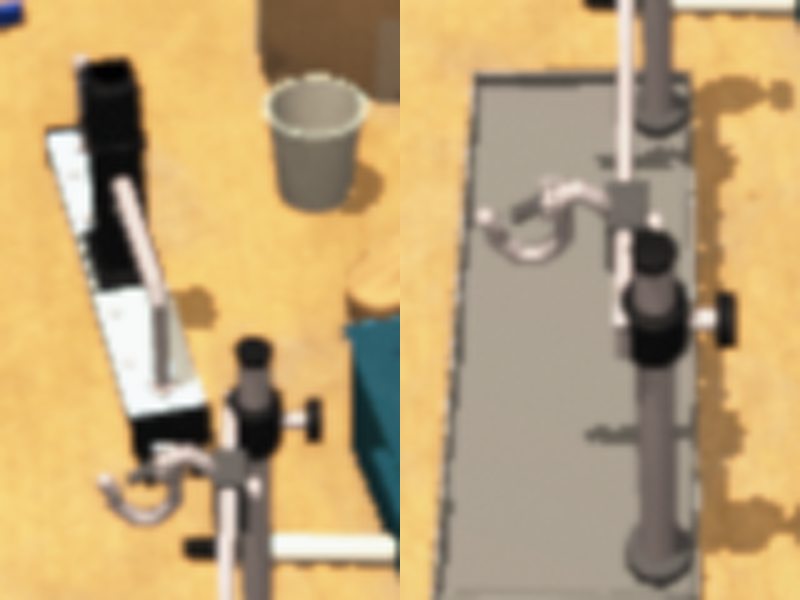

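Top crop: rod ends at crop (55,187) and (575,118), socket top at (288,148); hook tips at (218,570) and about (588,582). Side crop: socket top at (108,72), hook tips at (103,480) and (485,213).

```bash
cat >h.py <<'E'
from cell import get_calibration
import numpy as np
from scipy.spatial.transform import Rotation as Ro
from scipy.optimize import least_squares
C={n:get_calibration(n) for n in("side","top")}
def proj(n,p):
    c=C[n]; q=Ro.from_euler('xyz',c["rotation"]).inv().apply(np.atleast_2d(p)-c["xyz"])*[1,-1,-1]
    u=q@c["camera_matrix"].T; return u[:,:2]/u[:,2:]
def tri(s,t):
    f=lambda p:np.r_[proj("side",p)[0]-s,proj("top",p)[0]-t]
    r=least_squares(f,[.5,0,.1]); return r.x,r.fun
def atz(n,px,z):
    r=least_squares(lambda p:proj(n,[p[0],p[1],z])[0]-px,[.5,0]); return np.r_[r.x,z]
def fit(obs,p0,free_z=False):
    "obs: (cam,local point,pixel); returns x,y,yaw(,z)"
    def P(v,l): return Ro.from_euler('z',v[2]).apply(l)+[v[0],v[1],v[3] if free_z else 0]
    r=least_squares(lambda v:np.concatenate([proj(c,P(v,l))[0]-px for c,l,px in obs]),p0,loss='soft_l1')
    return r.x,r.fun.reshape(-1,2).round(1) if len(r.fun)==2*len(obs) else r.fun
E
python3 - <<'E'
from h import *
k=lambda c,x0,y0,s:np.array([(c[0]+.5)/s-.5+x0,(c[1]+.5)/s-.5+y0])
T1=lambda *c:k(c,180,200,6); T2=lambda *c:k((c[0],c[1]-288),318,185,6)
S1=lambda *c:k(c,270,120,5); S2=lambda *c:k((c[0]-400,c[1]),270,230,5)
print("socket top",*tri(S1(108,72),T1(285,147)))
print("rod ends at .122",atz("top",T1(55,187),.122),atz("top",T1(575,118),.122))
print("rod -y end tri",*tri(S1(160,303),T1(575,114)))
print("tipL",*tri(S1(103,480),T2(218,570))); print("tipR",*tri(S2(485,213),T2(588,582)))
obs=[("side",[-.058,.15,.014],S2(475,78)),("side",[.058,.15,.014],S2(690,78)),("side",[-.058,-.15,.014],(278,350)),("side",[.058,-.15,.014],(329,350)),
("top",[-.058,.15,.014],(322,241)),("top",[-.058,-.15,.014],(426,250)),("top",[.058,.15,.014],T2(52,390)),("top",[.058,-.15,.014],T2(662,440))]
v,f=fit(obs,[.5,-.2,0]);print("rack",v,f.tolist())
H=[("top",[0,.108,.122],T1(70,185)),("top",[0,-.108,.122],T1(562,119)),("top",[0,0,.187],T1(285,147)),("side",[0,0,.187],S1(108,72)),("side",[0,-.108,.122],S1(160,303)),("side",[0,-.025,.122],S1(121,185))]
w,f=fit(H,[.45,.15,0]);print("head",w,f.tolist())
for y in(.08,-.08):
    p=Ro.from_euler('z',v[2]).apply([-.01,y,.193])+[v[0],v[1],0]; print("tip pred for seat .175",p,proj("side",p),proj("top",p))
E
```

```text
socket top [0.54046811 0.14071211 0.19047812] [ 0.274352   -0.03067646  0.00250149  0.24896725]
rod ends at .122 [0.52510933 0.25225914 0.122     ] [0.55730554 0.02505451 0.122     ]
rod -y end tri [0.5588365  0.0252478  0.11927028] [ 0.13750491 -0.01590843  0.00055646  0.1367289 ]
tipL [ 0.523993   -0.17585461  0.18937805] [ 0.36726369 -0.03833445  0.00886267  0.41186463]
tipR [ 0.51381595 -0.33145435  0.18685887] [ 2.36073767 -0.23382184  0.08903647  2.99226993]
rack [ 0.54591212 -0.2583465  -0.08107195] [[-0.5, -1.1], [0.7, -1.8], [-0.6, 0.5], [2.8, -0.6], [0.5, 0.3], [0.3, 0.5], [-0.2, -0.4], [1.0, 0.5]]
head [0.54098514 0.13975147 0.14695515] [[-0.3, 0.3], [-0.8, -0.0], [0.6, 0.1], [0.5, 1.2], [-0.8, -2.6], [0.9, 2.6]]
tip pred for seat .175 [ 0.54242362 -0.17779943  0.193     ] [[298.75299246 214.42365054]] [[354.85411572 224.57723186]]
tip pred for seat .175 [ 0.52946631 -0.3372739   0.193     ] [[296.82793181 271.73536884]] [[418.49758205 230.29376366]]
```

```bash
python3 - <<'E'
from h import *
k=lambda c,x0,y0,s:np.array([(c[0]+.5)/s-.5+x0,(c[1]+.5)/s-.5+y0])
T2=lambda *c:k((c[0],c[1]-288),318,185,6)
S1=lambda *c:k(c,270,120,5); S2=lambda *c:k((c[0]-400,c[1]),270,230,5)
tr=[("side",[-.058,.15,.014],S2(475,78)),("side",[.058,.15,.014],S2(690,78)),("side",[-.058,-.15,.014],(278,350)),("side",[.058,-.15,.014],(329,350)),
("top",[-.058,.15,.014],(322,241)),("top",[-.058,-.15,.014],(426,250)),("top",[.058,.15,.014],T2(52,390)),("top",[.058,-.15,.014],T2(662,440))]
po=[("top",[.052,.125,.014],T2(97,437)),("side",[.052,.125,.014],S2(660,115)),("side",[.052,-.125,.014],S2(656,556)),("side",[.052,.125,.227],S1(253,350)),("side",[.052,-.125,.227],S2(655,250)),("top",[.052,.125,.227],T2(130,390)),("top",[.052,-.125,.227],T2(730,458))]
ti=[("side",.08,S1(103,480)),("side",-.08,S2(485,213)),("top",.08,T2(218,570)),("top",-.08,T2(588,582))]
def res(v,full=False):
    R=Ro.from_euler('z',v[2]);o=[v[0],v[1],0]
    P=lambda l:R.apply(l)+o
    r=[proj(c,P(np.array(l)+[v[3],0,0]))[0]-p for c,l,p in tr]+[proj(c,P(l))[0]-p for c,l,p in po]
    r+=[proj(c,P([-.011,y,.018+(v[4] if y>0 else v[5])]))[0]-p for c,y,p in ti]
    return np.concatenate(r)
r=least_squares(res,[.54,-.26,-.08,.01,.175,.175],loss='soft_l1')
print(r.x.round(4));print(res(r.x).reshape(-1,2).round(1).tolist())
for y,z in((.08,r.x[4]),(-.08,r.x[5])): print(Ro.from_euler('z',r.x[2]).apply([.002,y,z])+[r.x[0],r.x[1],0])
E
```

```text
[ 0.5306 -0.2568 -0.0863  0.0152  0.1714  0.1729]
[[-0.3, -1.3], [0.9, -1.8], [-1.1, 0.2], [2.3, -0.6], [0.4, 0.0], [0.1, 0.8], [-0.2, -0.6], [1.0, 0.9], [0.2, -0.4], [-1.1, -1.8], [0.5, -1.9], [-0.7, -0.3], [-0.4, -0.2], [0.2, 1.5], [2.2, -0.1], [1.5, -0.0], [1.8, 0.2], [0.1, -0.6], [2.1, 3.4]]
[ 0.53950758 -0.17723205  0.17135958]
[ 0.52572293 -0.33663714  0.1728816 ]
```

```bash

python3 -m handwheel '[[[0,0,0.04,0],[0,0,0.08,0],[0,0,0.12,0],[0,0,0.14,0],[0,0,0.15,0]]]' 1 30
python3 -m handwheel '[[[0.015,0.032,0,0.063],[0.03,0.064,0,0.126],[0.045,0.096,0,0.19],[0.06,0.128,0,0.253],[0.075,0.158,0,0.316]]]'
python3 -m handwheel '[[[0.015,0.032,0,0.063],[0.03,0.064,0,0.126],[0.045,0.096,0,0.19],[0.06,0.128,0,0.253],[0.075,0.158,0,0.316]]]'
python3 -m handwheel '[[[0.015,0.032,0,0.063],[0.03,0.064,0,0.126],[0.045,0.096,0,0.19],[0.06,0.128,0,0.253],[0.075,0.158,0,0.316]]]'
python3 -m handwheel '[[[0.015,0.032,0,0.063],[0.03,0.064,0,0.126],[0.045,0.096,0,0.19],[0.06,0.128,0,0.253],[0.075,0.158,0,0.316]]]'
python3 -m handwheel '[[[0,0,0,0],[0,0,0,0]]]'
```

```text
t: 0.52
tool_pos: [0.2399, -0.4959, 0.3851]
ee_rot: [3.136, 0.001, 0.451]
ft_force: [0.7, 0.5, -1.0]
width: 0.0856
grip_force: 0.0
t: 0.93
tool_pos: [0.3147, -0.3349, 0.3796]
ee_rot: [-3.139, -0.001, 0.769]
ft_force: [0.6, -0.4, 0.2]
width: 0.0852
grip_force: 0.0
t: 1.35
tool_pos: [0.3895, -0.1768, 0.3798]
ee_rot: [-3.139, -0.001, 1.086]
ft_force: [-0.1, 0.1, -0.2]
width: 0.0855
grip_force: 0.0
t: 1.77
tool_pos: [0.4645, -0.0189, 0.3798]
ee_rot: [-3.139, -0.0, 1.402]
ft_force: [0.0, -0.7, 0.3]
width: 0.0854
grip_force: 0.0
t: 2.18
tool_pos: [0.5395, 0.139, 0.3794]
ee_rot: [-3.138, -0.0, 1.719]
ft_force: [-0.2, -0.8, 0.1]
width: 0.086
grip_force: 0.0
t: 2.35
tool_pos: [0.5394, 0.1383, 0.3789]
ee_rot: [-3.137, -0.0, 1.717]
ft_force: [-0.7, -0.5, 0.6]
width: 0.0855
grip_force: 0.0
```

```bash

python3 -m handwheel '[[[0.001,0.001,-0.04,0],[0.001,0.001,-0.075,0],[0.001,0.001,-0.11,0],[0.001,0.001,-0.135,0],[0.001,0.001,-0.15,0]]]'
python3 -m handwheel '[[[0,0,-0.02,0],[0,0,-0.04,0],[0,0,-0.06,0],[0,0,-0.07,0],[0,0,-0.073,0]]]'
python3 - <<'E'
from cell import *
import cv2,numpy as np
s=camera("side")[:,:,::-1];t=camera("top")[:,:,::-1]
cv2.imwrite("pics/g.png",cv2.hconcat([cv2.resize(s[80:230,240:340],None,fx=4,fy=4),cv2.resize(t[160:310,180:280],None,fx=4,fy=4)]))
print(state()["tool_pos"])
E
```

```text
t: 2.77
tool_pos: [0.5378, 0.1362, 0.227]
ee_rot: [-3.135, -0.0, 1.712]
ft_force: [-0.9, -0.4, 0.8]
width: 0.0854
grip_force: 0.0
t: 3.18
tool_pos: [0.5387, 0.1367, 0.156]
ee_rot: [-3.137, -0.0, 1.713]
ft_force: [0.1, -0.2, 0.4]
width: 0.0856
grip_force: 0.0
[0.54020781 0.13716627 0.15805194]
```

View pics/g.png

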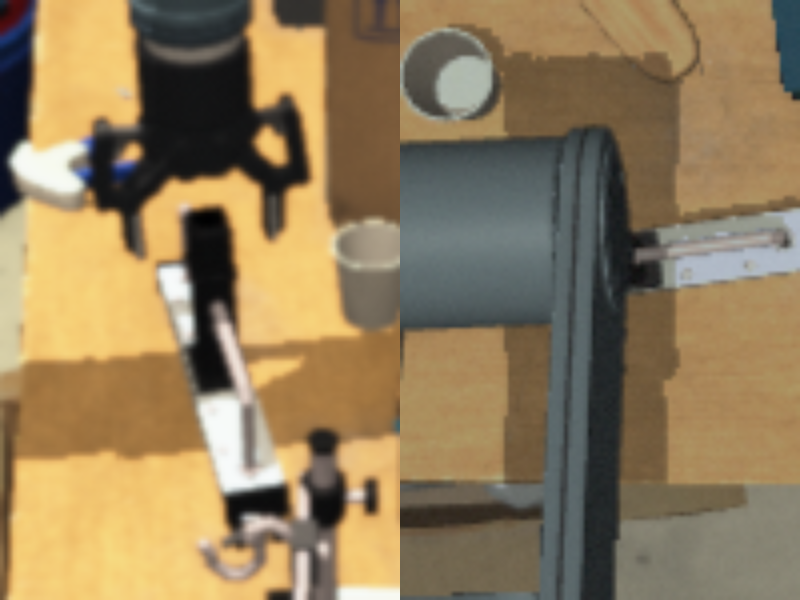

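Fingertips at crop (140,252) and (272,235) straddle the socket (208,215) centrally. Closing.

```bash

python3 -m handwheel '[[[0,0,0,0],[0,0,0,0],[0,0,0,0],[0,0,0,0],[0,0,0,0]]]' 0 35
python3 -m handwheel '[[[0,0,0,0],[0,0,0,0],[0,0,0,0],[0,0,0,0],[0,0,0,0]]]'
python3 -m handwheel '[[[0,0,0.005,0],[0,0,0.01,0],[0,0,0.02,0],[0,0,0.025,0],[0,0,0.03,0]]]'
python3 -m handwheel '[[[0,0,0.03,0],[0,0,0.06,0],[0,0,0.09,0],[0,0,0.11,0],[0,0,0.12,0]]]'
python3 -m handwheel '[[[0,0,0,0],[0,0,0,0],[0,0,0,0]]]'
python3 - <<'E'
from cell import *
import cv2,numpy as np
s=camera("side")[:,:,::-1];t=camera("top")[:,:,::-1]
cv2.imwrite("pics/l.png",cv2.hconcat([cv2.resize(s[50:200,220:320],None,fx=4,fy=4),cv2.resize(t[160:310,180:280],None,fx=4,fy=4)]))
E
```

```text
t: 3.7
tool_pos: [0.5414, 0.1381, 0.1592]
ee_rot: [3.139, 0.0, 1.715]
ft_force: [1.4, -0.1, -3.1]
width: 0.0292
grip_force: 36.0
t: 4.12
tool_pos: [0.5414, 0.138, 0.1591]
ee_rot: [3.14, 0.0, 1.715]
ft_force: [1.2, 0.8, 6.1]
width: 0.0291
grip_force: 37.2
t: 4.53
tool_pos: [0.5406, 0.138, 0.1889]
ee_rot: [3.142, 0.0, 1.715]
ft_force: [-0.3, -0.3, -3.7]
width: 0.0297
grip_force: 35.9
t: 4.95
tool_pos: [0.5417, 0.138, 0.3121]
ee_rot: [3.136, 0.001, 1.715]
ft_force: [0.1, -0.6, -4.4]
width: 0.0295
grip_force: 36.4
t: 5.2
tool_pos: [0.5397, 0.1379, 0.3063]
ee_rot: [-3.138, -0.0, 1.715]
ft_force: [-0.6, -0.3, -4.4]
width: 0.0293
grip_force: 36.4
```

View pics/l.png

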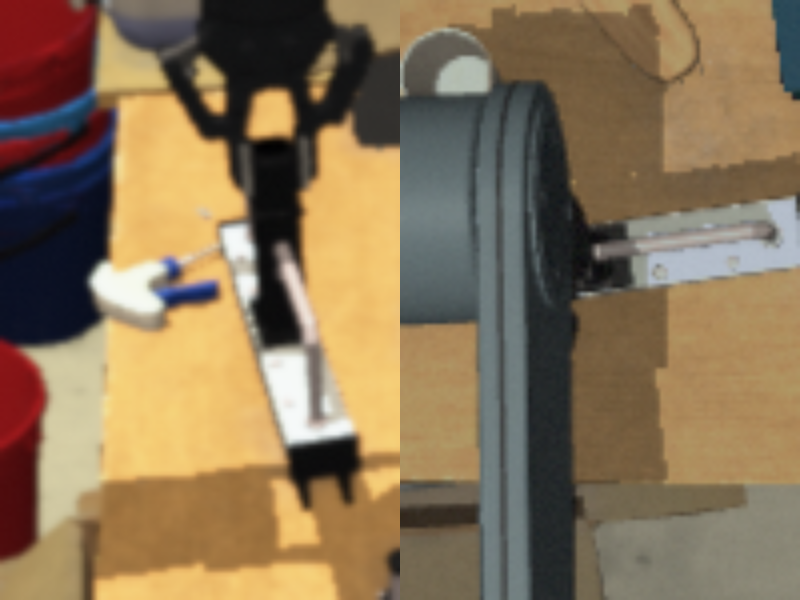

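Head held level, rod visible from (285,250) to (315,410) in the crop, weight 4.4 N. Carrying to the front of the rack.

```bash

python3 -m handwheel '[[[-0.02,0,0,-0.05],[-0.045,0,0,-0.1],[-0.07,0,0,-0.15],[-0.095,0,0,-0.2],[-0.11,0,0,-0.23]]]'
python3 -m handwheel '[[[0,-0.02,0,0],[0,-0.05,0,0],[0,-0.085,0,0],[0,-0.12,0,0],[0,-0.155,0,0]]]'
python3 -m handwheel '[[[0,-0.035,0,0],[0,-0.07,0,0],[0,-0.105,0,0],[0,-0.14,0,0],[0,-0.17,0,0]]]'
python3 -m handwheel '[[[0,-0.025,0,0],[0,-0.045,0,0],[0,-0.058,0,0],[0,-0.063,0,0],[0,-0.063,0,0]]]'
python3 -m handwheel '[[[0,0,-0.02,0],[0,0,-0.04,0],[0,0,-0.055,0],[0,0,-0.06,0],[0,0,-0.06,0]]]'
python3 - <<'E'
from cell import *
import cv2,numpy as np
s=camera("side")[:,:,::-1];t=camera("top")[:,:,::-1]
cv2.imwrite("pics/r_s.png",s);cv2.imwrite("pics/r_t.png",t)
cv2.imwrite("pics/r.png",cv2.hconcat([cv2.resize(s[180:330,240:340],None,fx=4,fy=4),cv2.resize(t[180:330,330:430],None,fx=4,fy=4)]))
print(state()["tool_pos"],state()["ee_rot"])
E
```

```text
t: 5.72
tool_pos: [0.4275, 0.138, 0.3069]
ee_rot: [-3.138, 0.0, 1.483]
ft_force: [1.1, 0.2, -4.2]
width: 0.0293
grip_force: 36.7
t: 6.13
tool_pos: [0.4298, -0.0181, 0.3074]
ee_rot: [-3.14, -0.0, 1.486]
ft_force: [0.9, -0.1, -5.0]
width: 0.0295
grip_force: 36.6
t: 6.55
tool_pos: [0.4299, -0.1892, 0.3072]
ee_rot: [-3.14, -0.0, 1.484]
ft_force: [0.5, 1.5, -4.3]
width: 0.0294
grip_force: 36.6
t: 6.97
tool_pos: [0.4304, -0.2505, 0.3074]
ee_rot: [-3.14, -0.001, 1.484]
ft_force: [-0.3, 0.9, -4.4]
width: 0.0292
grip_force: 36.6
t: 7.38
tool_pos: [0.4301, -0.248, 0.247]
ee_rot: [-3.139, -0.003, 1.486]
ft_force: [0.0, -0.4, -5.3]
width: 0.0294
grip_force: 36.7
[ 0.43109536 -0.24950025  0.24913586] [3.14080260e+00 4.06035437e-04 1.48583949e+00]
```

View pics/r.png

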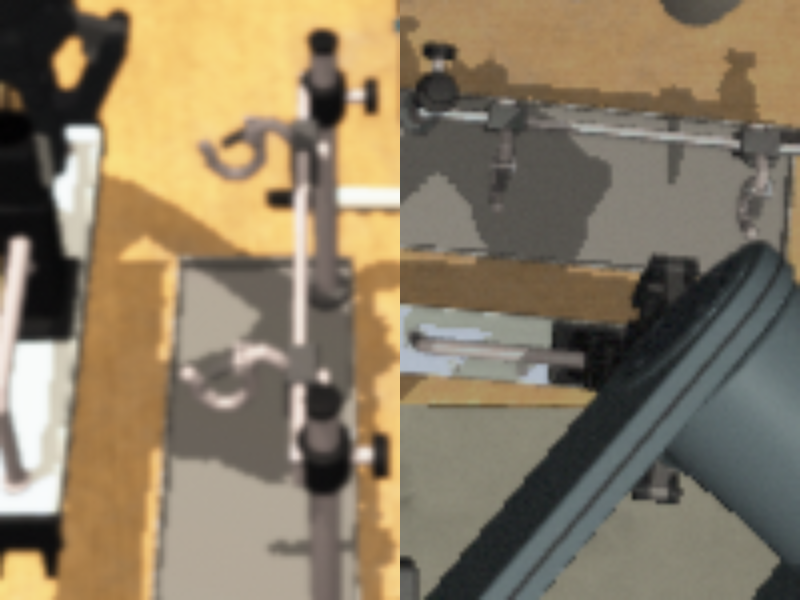

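Tips: top crop (497,205), (753,232); side crop (205,147), (186,373). Rod: top crop from (420,343) to (585,360); -y bend in side crop about (5,412).

```bash
python3 - <<'E'
from h import *
S=lambda x,y:np.array([(x+.5)/4-.5+240,(y+.5)/4-.5+180]); T=lambda x,y:np.array([(x-400+.5)/4-.5+330,(y+.5)/4-.5+180])
L,f=tri(S(205,147),T(497,205));print("L",L,f)
R,f=tri(S(186,373),T(753,232));print("R",R,f)
print("yaw tips",np.arctan2(-(L-R)[0],(L-R)[1]),np.linalg.norm(L-R),(L+R)/2)
a=atz("top",T(420,343),.212);b=atz("top",T(580,360),.212);print("rod",a,b,np.arctan2(-(a-b)[0],(a-b)[1]))
tcp=np.array([.431,-.2495,.212])
u=Ro.from_euler('z',-.085).as_matrix()
print("rod pred +108",tcp+u@[0,.108,0],"off perp",(u.T@(a-tcp)),(u.T@(b-tcp)))
print("side bend at .212",u.T@(atz("side",S(5,412),.212)-tcp))
E
```

```text
L [ 0.52556321 -0.17601402  0.18693574] [ 0.4559643  -0.0478239   0.01060981  0.511654  ]
R [ 0.50938046 -0.33607648  0.19068046] [ 0.57343673 -0.05583975  0.0235818   0.7292959 ]
yaw tips -0.1007603406620948 0.16092201524522629 [ 0.51747183 -0.25604525  0.1888081 ]
rod [ 0.44207092 -0.12634565  0.212     ] [ 0.43246014 -0.22395952  0.212     ] -0.09814079716165393
rod pred +108 [ 0.44016895 -0.14188992  0.212     ] off perp [0.00057543 0.12364962 0.        ] [-0.00071346  0.02557223  0.        ]
side bend at .212 [ 0.00242192 -0.11746404  0.        ]
```

```bash

python3 -m handwheel '[[[0.01,-0.001,-0.001,0],[0.025,-0.002,-0.002,0],[0.04,-0.0035,-0.002,0],[0.055,-0.005,-0.002,0],[0.065,-0.0055,-0.002,0]]]'
python3 -m handwheel '[[[0.01,-0.001,0,0],[0.02,-0.002,0,0],[0.03,-0.0025,0,0],[0.035,-0.003,0,0],[0.035,-0.003,0,0]]]'
python3 -m handwheel '[[[0,0,0,0],[0,0,0,0],[0,0,0,0]]]'
python3 - <<'E'
from cell import *
import cv2,numpy as np
s=camera("side")[:,:,::-1];t=camera("top")[:,:,::-1]
cv2.imwrite("pics/e.png",cv2.hconcat([cv2.resize(s[180:300,260:340],None,fx=5,fy=5),cv2.resize(t[180:300,340:420],None,fx=5,fy=5)]))
print(state()["tool_pos"],state()["ee_rot"],state()["ft_force"],state()["torque"])
E
```

```text
t: 7.9
tool_pos: [0.4981, -0.256, 0.2473]
ee_rot: [3.139, 0.001, 1.485]
ft_force: [0.2, -0.7, -4.5]
width: 0.0295
grip_force: 36.7
t: 8.32
tool_pos: [0.5317, -0.2587, 0.2461]
ee_rot: [3.141, -0.0, 1.485]
ft_force: [-1.0, 0.1, -3.4]
width: 0.0296
grip_force: 36.7
t: 8.57
tool_pos: [0.5301, -0.2585, 0.2464]
ee_rot: [-3.141, -0.0, 1.485]
ft_force: [0.0, 0.1, -5.2]
width: 0.0293
grip_force: 36.7
[ 0.53026052 -0.25856035  0.24646094] [-3.14156546e+00  4.19461794e-05  1.48444804e+00] [-0.21933366  1.0978349  -3.8712414 ] [-0.01556692 -0.00234612  0.05424607]
```

View pics/e.png

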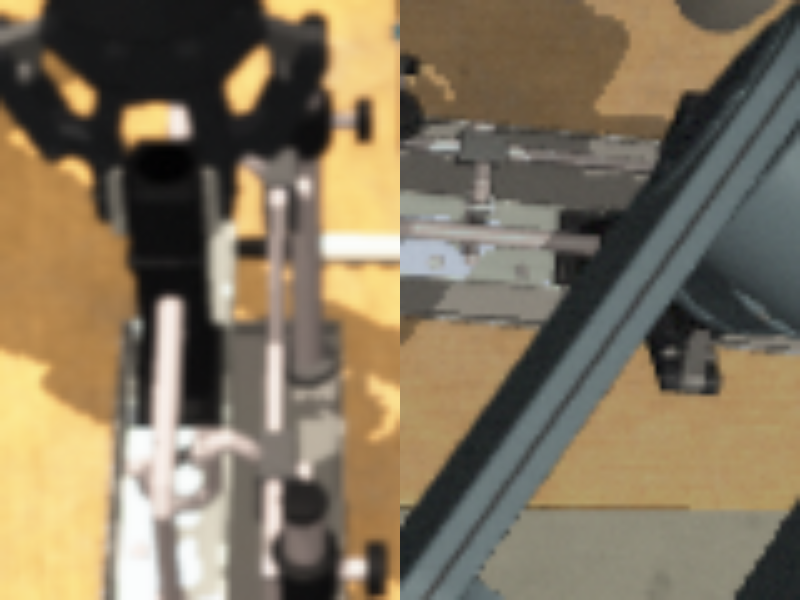

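The rod is over both hooks, about 11 mm behind the front tips (top crop rod (471,233), tip (471,256)); a bit farther back is better. Now feeling down.

```bash

python3 -m handwheel '[[[0.001,0,-0.002,0],[0.002,0,-0.004,0],[0.002,0,-0.006,0],[0.002,0,-0.006,0]]]' | sed -n '2p;4p'
for i in 1; do
python3 -m handwheel '[[[0,0,-0.001,0],[0,0,-0.002,0],[0,0,-0.002,0]]]' | sed -n '2p;4p'
python3 -m handwheel '[[[0,0,-0.001,0],[0,0,-0.002,0],[0,0,-0.002,0]]]' | sed -n '2p;4p'
python3 -m handwheel '[[[0,0,-0.001,0],[0,0,-0.002,0],[0,0,-0.002,0]]]' | sed -n '2p;4p'
done
```

```text
tool_pos: [0.5324, -0.2584, 0.2396]
ft_force: [-0.3, 0.2, -4.3]
tool_pos: [0.5326, -0.2585, 0.238]
ft_force: [0.2, -0.4, -3.4]
tool_pos: [0.5327, -0.2587, 0.2365]
ft_force: [0.3, 0.4, -2.4]
tool_pos: [0.5328, -0.2586, 0.2351]
ft_force: [-2.7, 1.7, 2.9]
```

```bash

python3 -m handwheel '[[[0,0,-0.001,0],[0,0,-0.002,0],[0,0,-0.002,0]]]' | sed -n '2p;4p'
python3 -m handwheel '[[[0,0,-0.001,0],[0,0,-0.002,0],[0,0,-0.002,0]]]' | sed -n '2p;4p'
python3 -m handwheel '[[[0,0,-0.001,0],[0,0,-0.002,0],[0,0,-0.002,0]]]' | sed -n '2p;4p'
```

```text
tool_pos: [0.533, -0.259, 0.2342]
ft_force: [-3.9, 2.1, 8.8]
tool_pos: [0.5327, -0.2593, 0.2326]
ft_force: [-4.0, 0.7, 9.6]
tool_pos: [0.5321, -0.2595, 0.2303]
ft_force: [-6.3, 0.2, 8.9]
```

```bash

python3 -m handwheel '[[[0,0,-0.001,0],[0,0,-0.002,0],[0,0,-0.002,0]]]' | sed -n '2p;4p'
python3 -m handwheel '[[[0,0,-0.001,0],[0,0,-0.002,0],[0,0,-0.002,0]]]' | sed -n '2p;4p'
python3 -m handwheel '[[[0,0,-0.001,0],[0,0,-0.002,0],[0,0,-0.002,0]]]' | sed -n '2p;4p'
python3 -c "from cell import *;print(state()['torque'],state()['width'],state()['ee_rot'])"
```

```text
tool_pos: [0.5316, -0.2594, 0.2277]
ft_force: [-5.5, -0.6, 7.1]
tool_pos: [0.5312, -0.2592, 0.2251]
ft_force: [-7.4, -0.2, 5.1]
tool_pos: [0.5309, -0.2589, 0.2226]
ft_force: [-6.7, -0.3, 4.3]
[-0.00737665  1.464165   -0.00538225] 0.029535808981519356 [-3.13834427e+00  7.76848460e-04  1.48451895e+00]
```

```bash

python3 -m handwheel '[[[0,0,-0.001,0],[0,0,-0.002,0],[0,0,-0.002,0]]]' | sed -n '2p;4p'
python3 -m handwheel '[[[0,0,-0.001,0],[0,0,-0.0015,0],[0,0,-0.0015,0]]]' | sed -n '2p;4p'
python3 -m handwheel '[[[0,0,-0.001,0],[0,0,-0.0015,0],[0,0,-0.0015,0]]]' | sed -n '2p;4p'
python3 -c "from cell import *;print(state()['torque'],state()['width'],state()['ee_rot'])"
```

```text
tool_pos: [0.5303, -0.2586, 0.2199]
ft_force: [-7.3, 0.1, 1.3]
tool_pos: [0.5302, -0.2583, 0.2177]
ft_force: [-5.7, -0.9, -0.6]
tool_pos: [0.5311, -0.2582, 0.2159]
ft_force: [-5.1, 0.3, -5.9]
[0.00516438 1.09130601 0.42937749] 0.028931231471427177 [-3.13733065e+00 -1.27238724e-03  1.48533281e+00]
```

```bash

python3 -m handwheel '[[[0,0,-0.0005,0],[0,0,-0.001,0],[0,0,-0.001,0]]]' | sed -n '2p;4p'
python3 -c "from cell import *;print(state()['torque'])"
python3 -m handwheel '[[[0,0,-0.0005,0],[0,0,-0.001,0],[0,0,-0.001,0]]]' | sed -n '2p;4p'
python3 -c "from cell import *;print(state()['torque'])"
```

```text
tool_pos: [0.5322, -0.2583, 0.2152]
ft_force: [0.8, -0.6, -5.4]
[ 0.06693342 -0.08332204  0.02879894]
tool_pos: [0.5332, -0.2587, 0.2153]
ft_force: [0.8, 0.8, -3.7]
[-0.01485164  0.0178861   0.01559878]
```

```bash

python3 -m handwheel '[[[0,0,0,0],[0,0,0,0],[0,0,0,0]]]' | sed -n '2p;4p'
python3 -m handwheel '[[[0,0,-0.0005,0],[0,0,-0.001,0],[0,0,-0.001,0]]]' | sed -n '2p;4p'
python3 -m handwheel '[[[0,0,-0.0005,0],[0,0,-0.001,0],[0,0,-0.001,0]]]' | sed -n '2p;4p'
python3 -c "from cell import *;print(state()['torque'])"
```

```text
tool_pos: [0.5328, -0.2586, 0.2154]
ft_force: [-0.4, 0.2, -3.9]
tool_pos: [0.5326, -0.2585, 0.2142]
ft_force: [0.1, 0.1, -4.5]
tool_pos: [0.5326, -0.2585, 0.2131]
ft_force: [0.7, -0.2, -4.6]
[-0.06813849  0.01267151 -0.06401268]
```

```bash

python3 -m handwheel '[[[0,0,-0.0005,0],[0,0,-0.001,0],[0,0,-0.001,0]]]' | sed -n '2p;4p'
python3 -m handwheel '[[[0,0,-0.0005,0],[0,0,-0.001,0],[0,0,-0.001,0]]]' | sed -n '2p;4p'
python3 -c "from cell import *;print(state()['torque'])"
```

```text
tool_pos: [0.5326, -0.2585, 0.2122]
ft_force: [-0.4, -0.5, -3.9]
tool_pos: [0.5326, -0.2585, 0.2112]
ft_force: [-0.1, -0.7, -3.8]
[-0.05777699  0.00404698  0.03103768]
```

```bash

python3 -m handwheel '[[[0,0,-0.0005,0],[0,0,-0.001,0],[0,0,-0.001,0]]]' | sed -n '2p;4p'
python3 -c "from cell import *;print(state()['torque'])"
```

```text
tool_pos: [0.5328, -0.2586, 0.2104]
ft_force: [0.7, -0.8, -3.5]
[-0.02466092 -0.05983789  0.01764881]
```

```bash

python3 -m handwheel '[[[0,0,-0.0005,0],[0,0,-0.001,0],[0,0,-0.001,0]]]' | sed -n '2p;4p'
python3 -c "from cell import *;print(state()['torque'])"
```

```text
tool_pos: [0.5331, -0.2587, 0.2098]
ft_force: [1.1, 0.4, -2.0]
[-0.0117109  -0.25822129 -0.01922164]
```

```bash

python3 -m handwheel '[[[0.0005,0,-0.0005,0],[0.001,0,-0.0005,0],[0.001,0,-0.0005,0]]]' | sed -n '2p;4p'
python3 -c "from cell import *;print(state()['torque'])"
```

```text
tool_pos: [0.5336, -0.2587, 0.2093]
ft_force: [-0.8, 0.1, 0.7]
[-0.13225697  0.24325675 -0.13863926]
```

Rod is seated in both hooks, about 5 N carried (force x balanced). Now the pull.

```bash

python3 -m handwheel '[[[0,0,0.002,0],[0,0,0.004,0],[0,0,0.006,0],[0,0,0.006,0]]]' | sed -n '2p;4p'
python3 -m handwheel '[[[0,0,0.0005,0],[0,0,0.001,0],[0,0,0.001,0]]]' | sed -n '2p;4p'
python3 -m handwheel '[[[0,0,0.0005,0],[0,0,0.001,0],[0,0,0.001,0]]]' | sed -n '2p;4p'
python3 -c "from cell import *;print(state()['torque'])"
```

```text
tool_pos: [0.5337, -0.2585, 0.2149]
ft_force: [0.2, -0.2, -3.9]
tool_pos: [0.5336, -0.2585, 0.2157]
ft_force: [-0.6, -0.2, -3.4]
tool_pos: [0.5337, -0.2586, 0.2169]
ft_force: [0.7, 0.2, -3.6]
[-0.02040433  0.0454947   0.05842777]
```

```bash

python3 -m handwheel '[[[0,0,0.0005,0],[0,0,0.001,0],[0,0,0.001,0]]]' | sed -n '2p;4p'
python3 -c "from cell import *;print(state()['torque'])"
python3 -m handwheel '[[[0,0,0.0005,0],[0,0,0.001,0],[0,0,0.001,0]]]' | sed -n '2p;4p'
python3 -c "from cell import *;print(state()['torque'])"
```

```text
tool_pos: [0.5337, -0.2586, 0.218]
ft_force: [-0.5, -0.2, -4.2]
[-0.10034021 -0.05650599 -0.0166036 ]
tool_pos: [0.5336, -0.2585, 0.2188]
ft_force: [-0.3, 0.2, -5.6]
[-0.09883916 -0.02629478 -0.02144599]
```

```bash

python3 -m handwheel '[[[0,0,0.0005,0],[0,0,0.001,0],[0,0,0.001,0]]]' | sed -n '2p;4p'
python3 -c "from cell import *;print(state()['torque'])"
```

```text
tool_pos: [0.5335, -0.2584, 0.2193]
ft_force: [0.2, -0.0, -9.1]
[-0.27025986 -0.11955024 -0.04167177]
```

```bash

python3 -m handwheel '[[[0,0,0.0005,0],[0,0,0.0005,0],[0,0,0.0005,0]]]' | sed -n '2p;4p'
python3 -c "from cell import *;print(state()['torque'])"
```

```text
tool_pos: [0.5334, -0.2582, 0.2198]
ft_force: [0.2, 2.0, -10.5]
[-0.20249546 -0.11597653 -0.08101241]
```

```bash

python3 -m handwheel '[[[0,0,0.0005,0],[0,0,0.0005,0],[0,0,0.0005,0]]]' | sed -n '2p;4p'
python3 -c "from cell import *;print(state()['torque'])"
python3 -m handwheel '[[[0,0,0.0003,0],[0,0,0.0003,0],[0,0,0.0003,0],[0,0,0.0003,0]]]' | sed -n '2p;4p'
python3 -c "from cell import *;print(state()['torque'])"
```

```text
tool_pos: [0.5334, -0.2582, 0.2201]
ft_force: [1.0, 2.5, -12.9]
[-0.11559151 -0.15122654 -0.0478312 ]
tool_pos: [0.5334, -0.2581, 0.2203]
ft_force: [1.1, 1.7, -19.3]
[-0.19822811 -0.28654808 -0.0150286 ]
```

About 15 N shared 8.5/6.5 between the keepers, held. Letting down.

```bash

python3 -m handwheel '[[[0,0,-0.002,0],[0,0,-0.004,0],[0,0,-0.006,0],[0,0,-0.008,0],[0,0,-0.009,0]]]' | sed -n '2p;4p'
python3 -m handwheel '[[[0,0,-0.0005,0],[0,0,-0.001,0],[0,0,-0.001,0]]]' | sed -n '2p;4p'
python3 -c "from cell import *;print(state()['torque'])"
```

```text
tool_pos: [0.534, -0.259, 0.213]
ft_force: [-0.0, -0.2, -5.5]
tool_pos: [0.5337, -0.2586, 0.2112]
ft_force: [0.2, -0.8, -3.7]
[-0.03179249  0.04093473  0.0150084 ]
```

```bash

python3 -m handwheel '[[[0,0,-0.0005,0],[0,0,-0.001,0],[0,0,-0.001,0],[0,0,-0.001,0]]]' | sed -n '2p;4p'
python3 -c "from cell import *;print(state()['torque'])"
```

```text
tool_pos: [0.5336, -0.2586, 0.21]
ft_force: [0.6, -0.8, -4.2]
[-0.02183236  0.00753539  0.04303468]
```

```bash

python3 -m handwheel '[[[0,0,-0.0005,0],[0,0,-0.001,0],[0,0,-0.001,0],[0,0,-0.001,0]]]' | sed -n '2p;4p'
python3 -c "from cell import *;print(state()['torque'])"
```

```text
tool_pos: [0.5338, -0.2586, 0.2093]
ft_force: [0.1, -0.2, -2.3]
[ 0.00572611 -0.02472578 -0.07210727]
```

```bash

python3 -m handwheel '[[[0,0,-0.0005,0],[0,0,-0.0005,0],[0,0,-0.0005,0]]]' - 20 | sed -n '2p;4p'
python3 -m handwheel '[[[0,0,0,0],[0,0,0,0],[0,0,0,0],[0,0,0,0],[0,0,0,0]]]' 0.6
python3 - <<'E'
from cell import *
import cv2
s=camera("side")[:,:,::-1];t=camera("top")[:,:,::-1]
cv2.imwrite("pics/o.png",cv2.hconcat([cv2.resize(s[180:300,260:340],None,fx=5,fy=5),cv2.resize(t[180:300,340:420],None,fx=5,fy=5)]))
E
```

```text
tool_pos: [0.5339, -0.2586, 0.2091]
ft_force: [-0.4, 1.8, 0.2]
t: 18.92
tool_pos: [0.5337, -0.2586, 0.2087]
ee_rot: [3.141, 0.0, 1.485]
ft_force: [-0.3, 1.0, -0.5]
width: 0.0512
grip_force: 0.0
```

View pics/o.png

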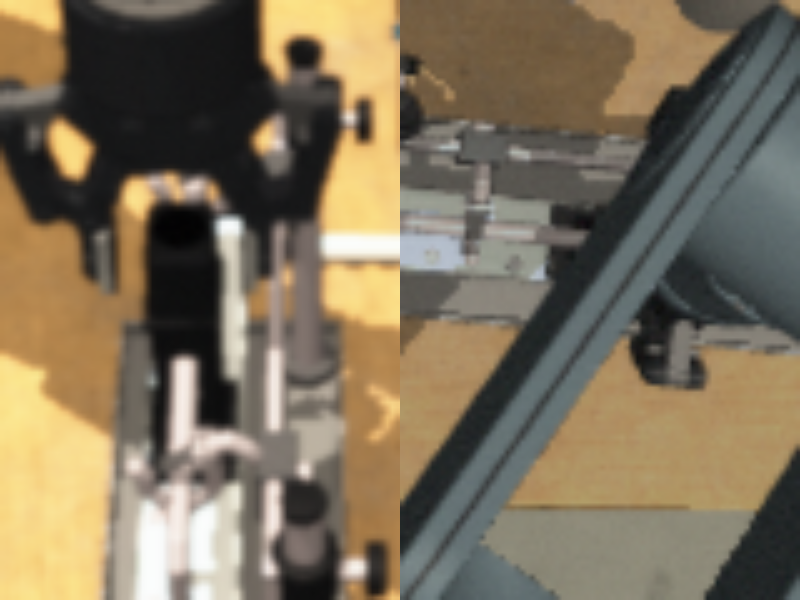

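The rod lies in the right hook at side crop (185,460) under the hook's back and keeper. The fingers are clear of the socket at (180,220), so I'll lift straight up.

```bash

python3 -m handwheel '[[[0,0,0.005,0],[0,0,0.012,0],[0,0,0.02,0],[0,0,0.03,0],[0,0,0.04,0]]]' | sed -n '2p;4p'
python3 -m handwheel '[[[0,0,0.03,0],[0,0,0.06,0],[0,0,0.09,0],[0,0,0.11,0],[0,0,0.12,0]]]' | sed -n '2p;4p'
python3 -m handwheel '[[[-0.03,0,0,0],[-0.07,0,0,0],[-0.11,0,0,0],[-0.13,0,0,0],[-0.13,0,0,0]]]' | sed -n '2p;4p'
python3 -m handwheel '[[[0,0,0,0],[0,0,0,0],[0,0,0,0],[0,0,0,0],[0,0,0,0]]]' | sed -n '2p;4p'
python3 -m handwheel '[[[0,0,0,0],[0,0,0,0],[0,0,0,0],[0,0,0,0],[0,0,0,0]]]' | sed -n '2p;4p'
python3 - <<'E'
from cell import *
import cv2
s=camera("side")[:,:,::-1];t=camera("top")[:,:,::-1]
cv2.imwrite("pics/f.png",cv2.hconcat([cv2.resize(s[180:300,260:340],None,fx=5,fy=5),cv2.resize(t[180:300,330:410],None,fx=5,fy=5)]))
E
```

```text
tool_pos: [0.5338, -0.2587, 0.25]
ft_force: [-0.6, -0.2, 0.6]
tool_pos: [0.5344, -0.259, 0.3735]
ft_force: [0.0, -0.4, 0.7]
tool_pos: [0.4003, -0.2581, 0.3694]
ft_force: [1.2, -0.3, -0.2]
tool_pos: [0.4044, -0.2585, 0.3681]
ft_force: [-0.2, 1.0, 0.7]
tool_pos: [0.4037, -0.2585, 0.3686]
ft_force: [0.6, 0.5, 0.4]
```

View pics/f.png

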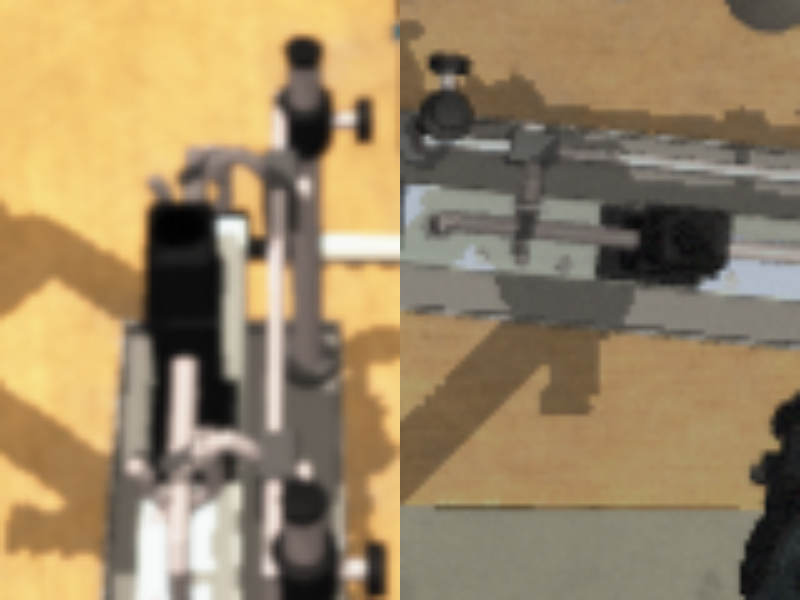

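The head hangs upright and still in both hooks: socket at side crop (182,220), rod under the left hook's keeper at top crop (527,230). The gripper is well clear.

```bash
python3 -c "
from cell import *
print(job_done())"
```

```text
the job is handed in; nothing more can be done
None
```

The squeegee head hangs released in both hooks; going by the wrist forces, both keepers snapped shut above the rod and together took about 15 N of upward pull before I let it down. The brush, cup and bottle were not touched; the job was handed in, but no verdict came back.

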